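# Cover a vial rack and hold it home in the autosampler's corner

## Robot

A 6-joint arm with a two-finger parallel gripper is mounted at the origin on the work surface. World frame = base frame: x ahead of the robot, y to its left, z up, the work surface at z = 0. Lengths are in m, angles in rad, forces in N, time in s.
With the tool pointing down it reaches from about 0.25 to 0.775 m from the base axis. Payload 4 kg.
Tool frame: the origin (TCP) lies at the very end of the fingers, on their centre line; the grasp point (between the pads) lies 19 mm behind it; z points along the fingers, y is the direction in which the jaws open and shut (so a half turn about z gives the same grasp; the last joint's range is limited). The gripper opens to 94 mm and grips with 3 to 60 N. Pads are 16 mm wide; open, the fingers measure 119 mm over their backs; the gripper's body (75 mm by 177 mm) begins 78 mm behind the grasp point.
Start: joints at [1.117, 0.087, 1.371, -0, 1.684, -0.103], TCP at [0.189, 0.517, 0.206] pointing down, gripper open.
Joint ranges: [-3.1, 3.1], [-0.76, 2.03], [0.27, 2.55], [-1.08, 4.22], [0.17, 2.65], [-2.57, 2.57]. Speed limits (rad/s): [2.79, 2.79, 3.14, 3.14, 3.14, 3.14].

## Interface

Orientations are given as [roll, pitch, yaw] about the fixed x, y, z axes, in that order (R = Rz(yaw) Ry(pitch) Rx(roll)).
In Python, from bench import robot, cams, models gives the robot as it stands.
- The arm moves only by the tool step_arm, never from a script. Its argument "series" is a list of rows, each a list of 5 numbers: the gripper command: -1 is shut, 1 is fully open, values between are in proportion, then the shift along the tool's x, y, z in mm, then the turn about the tool's z in degrees. A call has 1 to 20 rows; each row is the pose to reach, as a shift and turn from the pose commanded when the call began, along the tool's axes at that moment; what a row does not reach only later rows make up. A row lasts 1/8 s, in which the tool goes at most 62.5 mm and 10.7 degrees, less where a joint would pass 70% of its speed; a pose out of reach is approached as far as the arm can. A call with a gripper value outside its range is refused whole. The fingers move at their own pace and stop on an object; the grip force is fixed at half the most. Time passes only in rows, so rows that repeat a pose let the fingers close. It gives the time, the measured TCP pose, the force and the opening at its end, in the units of the state.
- robot.get_obs(): the state, without advancing time (a new reading comes with each control period).
- cams.snapshot(name): name is "side" or "top"; returns a dict with "pixels" (400x640x3 uint8, red, green, blue), "fov_y" (degrees; the focal length in pixels is half the picture's height over the tangent of half this angle, whatever the lens; pixels are square), "cx", "cy" (the principal point, pixels), "R" (3x3) and "t" (3): a world point X has camera coordinates R X + t. Camera axes: x right, y down, z forward; pixel columns grow to the right and rows downward; lengths in m; the calibration is good to about 2 mm. A picture is of the moment at which its call begins. There is no depth.
- robot.close_job(): hands the job in, once; it reports no verdict.
Trained networks look in a picture, given as the dict that the camera call returned (one of the last four; its "shot" number tells which), for a name from the list of things; names that differ only in an ending like _2 or _b are one class to them, and where a whole thing is asked for, a point or a joint stands for the part that bears it (a point fixed in the world has none). Each returns a list of dicts, best first, with "p" (0 to 1); they miss things now and then, are a little off and sometimes report something else, mostly with a low value. They report only what shows in the picture. A call takes as long as a camera call.
- models.find_in(picture, label): "position" ([x, y, z] in m, in world coordinates, good to about 4 mm: the middle of the surface that is visible of it).
- models.pinpoint(picture, label): "position" ([x, y, z] in m, in world coordinates, good to about 4 mm: a listed point, or the origin of a listed thing).
The state is a dict: "time": time; "joint_positions": joint angles; "qvel": joint speeds; "joint_torque": joint torques, N m; "tool_pos": TCP position; "ee_rot": TCP orientation; "wrist_force": force on the tool from outside, world axes, zero at the start; "wrist_torque": the same for the moment, N m; "width": finger opening in m.
Only numpy, scipy, OpenCV 4.12 (cv2) and the standard library are available. Lean on these libraries where they do the work, as an engineer would, in place of code of your own. Each camera call takes 0.05 s, during which the arm holds its last target. There are 200 camera calls.

## Task

Fit the orange needle-guide cover down onto the blue vial rack that stands loose on the autosampler deck, then slide the covered rack across the deck into the corner of the two aluminium locating rails, flat against both at once. Finish while still holding it there: keep it pressed against both rails with a steady push of a few newtons on each and do not let go or draw back, because the sampler now takes its position reference. Push smoothly without ramming the rails, never tip the rack or lift it off the deck, and leave everything else on the bench where it is.

Things in the scene. Friction and masses are not known exactly. Their poses are not given: they have to be found in the camera images.
- sampler: Autosampler, fixed, place and yaw differ: base 300 x 320 mm, flat deck top 25 mm above the bench. Origin on the bench; x to the far gantry, y to the side rail. Rail faces at x = +90 and y = +110 mm; free deck from x -112, y -138 mm. Gantry beam from x 130 mm on, 77 mm high; its parked tower and probe, at y -131 to -77 mm, reach in to x 84 mm and are 170 mm high.
- rail_far: Far locating rail, fixed on the sampler deck: aluminium bar 150 mm long (along its y), 12 mm thick, 26 mm high above the deck. Origin on the deck at the middle of the locating face; the face looks to its -x. Axes parallel to the sampler's.
- rail_side: Side locating rail, fixed on the sampler deck: aluminium bar 110 mm long (along its x), 12 mm thick, 26 mm high above the deck. Origin on the deck at the middle of the locating face; the face looks to its -y. Axes parallel to the sampler's. Near the corner a relief gap separates it from the far rail.
- rack: Blue rack with ten capped vials, loose on the deck, about 0.45 kg: block 68 (x) x 104 (y) x 30 mm high; on it a boss 57 x 93 mm to 34 mm height, then 53 x 89 to 37, vial caps to 44. Slides easily (drag with cover 1 to 3 N; more if leant on). Origin at the centre of its underside. Home, its long side lies along the far rail, its short side along the side rail.
- rack_mid (a point): Centre of the rack's block, 15 mm above its underside; axes as the rack's.
- cover: Orange needle-guide cover, loose on the bench, about 0.12 kg: inverted box 65 (x) x 101 (y) mm outside, 60 x 96 inside, 18 mm high with 3 mm top plate, black grip bar on top. Origin at the centre of its underside (skirt edge). Seated: origin 30 mm above the rack's, axes parallel to the rack's (either way round), 1.5 mm play to each side.
- cover_grip (a point): Centre of the cover's black grip bar, 31 mm above the skirt edge: the bar is 12 mm thick (along x), 64 mm long (along y) and 26 mm high, standing on the top plate. Axes as the cover's.
- spare_rack: Grey rack of the same shape as the blue one with red-capped amber vials, standing on the bench; its place and the cover's are swapped at random. Leave alone. Origin at the centre of its underside.
- reagent_a: White reagent jar, 72 mm diameter, 150 mm high. Leave alone. Origin at the centre of its underside.
- reagent_b: White reagent jar, 72 mm diameter, 150 mm high. Leave alone. Origin at the centre of its underside.
- amber: Amber bottle, 56 mm diameter, 120 mm high. Leave alone. Origin at the centre of its underside.
- beaker: Glass beaker, 66 mm diameter, 85 mm high. Leave alone. Origin at the centre of its underside.
- cap_tray: White tray of vial caps, 110 x 80 x 35 mm. Leave alone. Origin at the centre of its underside.
- screwdriver: Screwdriver, 170 mm long, lying on the bench. Leave alone. Its x axis runs along it.
- tip_box: Green box with a clear lid, 84 x 118 x 60 mm. Leave alone. Origin at the centre of its underside.

How it is judged:
By the outcome, as a careful person would: the job done as asked, in the order asked, and still so for the second after the job is handed in, while the arm keeps its last pose, push and grip.
It also fails if it takes over 69 s, if anything falls off the work surface, if the arm or the gripper's body presses on something with over 40 N, if the wrist force passes 120 N, or if a joint passes its speed limit or range.

## Working session

There is one attempt and no reset: what is moved stays moved. The work goes in short steps, Python scripts to look and compute and a tool call to move; the robot and the scene stay as the last step left them, time stands still between calls to the robot, and variables do not carry over. Pictures are saved under pics/ and viewed, about 8 in all and at most 12, crops included, and the job is handed in when it is done.

Besides the shell and the picture viewer there is one more tool, called after "Request:" by a JSON object that holds its "fn" and its "kwargs", one argument or row to a line. step_arm: Moves the arm, as the interface text tells. Its arguments: {"type":"object","properties":{"series":{"type":"array","items":{"type":"array","items":{"type":"number"}}}},"required":["series"]}

```bash
mkdir -p pics && cat > h.py <<'E'
import numpy as np, cv2
from bench import robot, cams, models
def save(p,n): cv2.imwrite(f"pics/{n}.png", np.ascontiguousarray(p["pixels"][:,:,::-1]))
def K(p):
    h=p["pixels"].shape[0]; f=h/2/np.tan(np.radians(p["fov_y"])/2)
    return np.array([[f,0,p["cx"]],[0,f,p["cy"]],[0,0,1]])
def proj(p,X):
    c=np.asarray(p["R"])@np.asarray(X,float).T+np.asarray(p["t"])[:,None]; u=K(p)@c
    return (u[:2]/u[2]).T
def plane(p,uv,z):
    uv=np.atleast_2d(uv).astype(float); R=np.asarray(p["R"]);C=-R.T@np.asarray(p["t"])
    d=(R.T@np.linalg.inv(K(p))@np.c_[uv,np.ones(len(uv))].T).T
    return C+d*((z-C[2])/d[:,2])[:,None]
E
python3 - <<'E'
from h import *
o=robot.get_obs(); print(o)
for n in("top","side"):
    p=cams.snapshot(n); save(p,n+"0"); print(n,p["fov_y"],p["cx"],p["cy"],(-np.array(p["R"]).T@p["t"]).round(3),p.keys())
    for l in("sampler","rail_far","rail_side","rack","rack_mid","cover","cover_grip","spare_rack"):
        print(l,[(np.round(r["position"],4).tolist(),round(r["p"],2)) for r in models.pinpoint(p,l)[:2]])
E
```

```text
{'time': 0.0, 'joint_positions': array([ 1.11691379e+00,  8.79511391e-02,  1.37228996e+00,  1.05003715e-05,
        1.68361255e+00, -1.03112968e-01]), 'qvel': array([-1.92123484e-03, -2.19571858e-03,  8.74596525e-05, -7.77630729e-04,
        2.66553174e-03, -1.97299648e-03]), 'joint_torque': array([ 2.78221017e-05, -3.40197158e+01, -3.02421677e+01,  7.17030466e-02,
        3.31538462e-02, -1.60053614e-04]), 'tool_pos': array([0.18874716, 0.51599087, 0.2042882 ]), 'ee_rot': array([-3.13934474e+00, -2.43105692e-04,  2.79082398e+00]), 'wrist_force': array([-0.31291225,  0.43442737, -0.25063166]), 'wrist_torque': array([-0.01152927, -0.00753094, -0.02874191]), 'width': 0.09412387171331262}
top 52.98883952952458 318.4271541260483 194.43610381157944 [ 4.080e-01 -1.000e-03  1.447e+00] dict_keys(['pixels', 'fov_y', 'cx', 'cy', 'R', 't', 'shot'])
sampler [([0.5697, 0.1124, 0.0015], 0.95)]
rail_far [([0.6649, 0.1057, 0.0259], 0.66)]
rail_side [([0.6664, 0.1075, 0.0263], 0.47)]
rack [([0.5165, 0.0932, 0.0222], 0.61)]
rack_mid []
cover [([0.6148, -0.3012, 0.0002], 0.82), ([0.667, 0.1064, 0.0225], 0.45)]
cover_grip [([0.6111, -0.3014, 0.0357], 0.88)]
spare_rack [([0.4138, -0.3084, 0.0029], 0.82)]
side 53.80915427981716 318.23143031521676 200.46184027859243 [-0.19  -0.658  0.728] dict_keys(['pixels', 'fov_y', 'cx', 'cy', 'R', 't', 'shot'])
sampler [([0.5736, 0.1093, 0.002], 0.74)]
rail_far [([0.6692, 0.1068, 0.0246], 0.58), ([0.612, -0.3025, -0.0026], 0.25)]
rail_side [([0.6249, 0.2068, 0.0245], 0.49)]
rack [([0.5134, 0.0852, 0.0274], 0.88)]
rack_mid [([0.5138, 0.0867, 0.0448], 0.74)]
cover [([0.6116, -0.302, -0.0022], 0.88), ([0.5738, 0.1087, 0.0054], 0.16)]
cover_grip [([0.6097, -0.3, 0.0358], 0.94)]
spare_rack [([0.416, -0.3084, 0.0016], 0.68)]
```

```bash
python3 - <<'E'
import cv2
t=cv2.imread("pics/top0.png"); s=cv2.imread("pics/side0.png")
print(t.shape)
cv2.imwrite("pics/top0b.png",cv2.resize(t,(800,500),interpolation=cv2.INTER_CUBIC))
E
```

```text
(400, 640, 3)
```

View pics/top0.png

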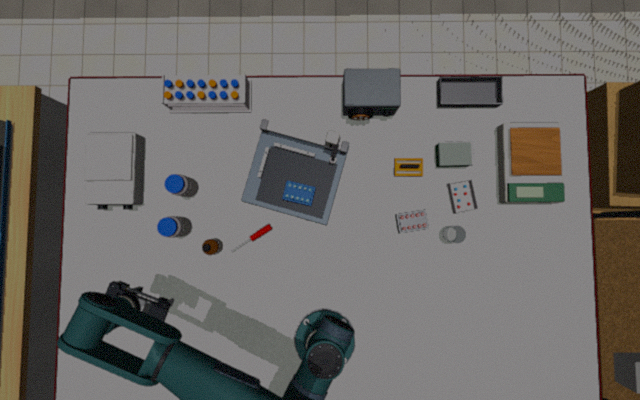

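View pics/side0.png

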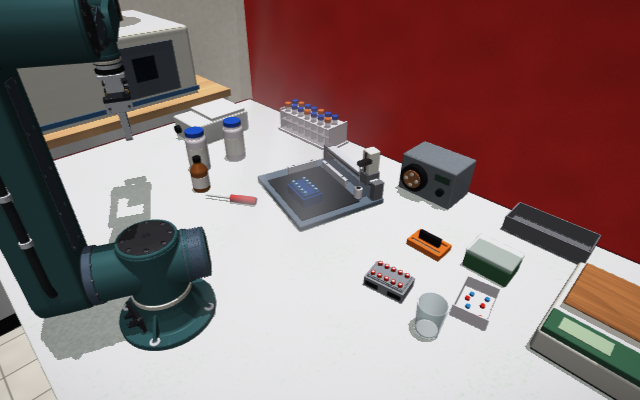

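Top: the sampler is at about (297,172) with the rack at (299,191), and the cover is at (408,167), lying roughly along y. Side: the rack is at (305,190) and the cover at (430,242). Next I'll zoom in on these for the yaw.

```bash
python3 - <<'E'
import cv2, numpy as np
t=cv2.imread("pics/top0.png"); s=cv2.imread("pics/side0.png")
f=lambda im,x,y,w,h:cv2.resize(im[y:y+h,x:x+w],(400,300),interpolation=cv2.INTER_NEAREST)
cv2.imwrite("pics/crop0.png",np.vstack([np.hstack([f(t,235,110,120,120),f(s,255,140,140,105)]),np.hstack([f(t,384,150,48,36),f(s,396,218,64,48)])]))
for im,pts in((t,[(408,167),(400,160),(299,191),(290,185),(270,165),(262,160),(320,210),(250,190)]),(s,[(430,242),(415,240),(305,190),(296,188),(300,205)])):
    hsv=cv2.cvtColor(im,cv2.COLOR_BGR2HSV); print([(p,hsv[p[1],p[0]].tolist()) for p in pts])
E
```

```text
[((408, 167), [20, 255, 28]), ((400, 160), [18, 134, 124]), ((299, 191), [107, 173, 121]), ((290, 185), [106, 49, 120]), ((270, 165), [103, 35, 66]), ((262, 160), [135, 4, 130]), ((320, 210), [108, 19, 68]), ((250, 190), [108, 41, 113])]
[((430, 242), [150, 32, 8]), ((415, 240), [15, 79, 168]), ((305, 190), [111, 100, 151]), ((296, 188), [112, 78, 127]), ((300, 205), [115, 15, 101])]
```

View pics/crop0.png

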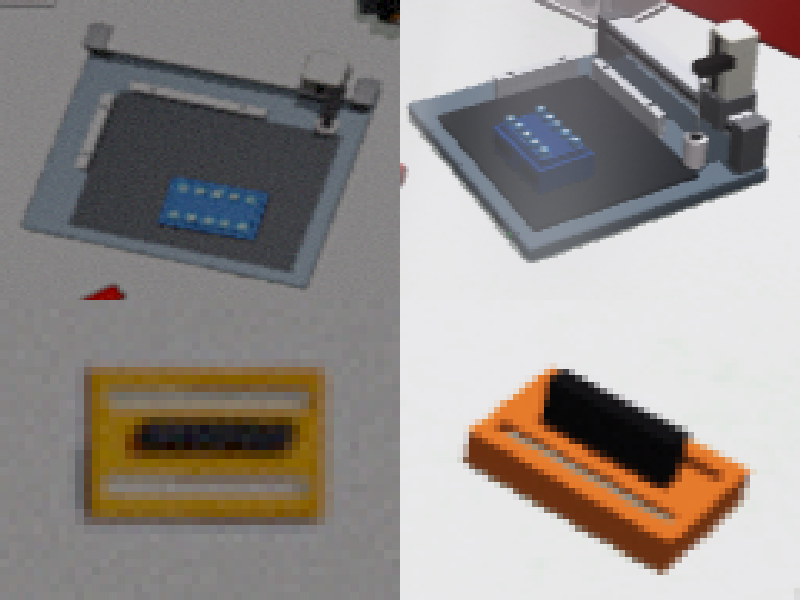

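```bash
cat >> h.py <<'E'
from scipy.optimize import minimize
def boxpts(lx,ly,z0,z1,cx=0,cy=0):
    return np.array([[cx+a*lx/2,cy+b*ly/2,z] for a in(-1,1) for b in(-1,1) for z in(z0,z1)])
def place(P,q,z):
    c,s=np.cos(q[2]),np.sin(q[2]); return P@np.array([[c,s,0],[-s,c,0],[0,0,1]])+[q[0],q[1],z]
S=8
def render(p,parts,q,z,roi):
    x,y,w,h=roi; im=np.zeros((h*S,w*S),np.uint8)
    for P in parts:
        uv=(proj(p,place(P,q,z))-[x,y]+.5)*S-.5
        cv2.fillConvexPoly(im,cv2.convexHull(np.round(uv*16).astype(np.int32)),255,shift=4)
    return cv2.resize(im,(w,h),interpolation=cv2.INTER_AREA)/255.
def fit(views,parts,q0,z):
    """views: list of (pic, mask float roi-size, roi, weight)"""
    def cost(d):
        q=np.array(q0)+np.array(d)*[.01,.01,.1]
        return sum((W*np.abs(render(p,parts,q,z,roi)-m)).sum()/m.sum() for p,m,roi,W in views)
    best=min((minimize(cost,[a,b,c],method="Nelder-Mead",options=dict(initial_simplex=np.array([[a,b,c],[a+.5,b,c],[a,b+.5,c],[a,b,c+.7]]),xatol=2e-3,fatol=1e-5)) for a,b,c in((0,0,0),(.3,-.3,.5),(-.3,.3,-.5))),key=lambda r:r.fun)
    return np.array(q0)+best.x*[.01,.01,.1],best.fun
COVER=[boxpts(.065,.101,0,.018)]; GRIP=[boxpts(.012,.064,.018,.044)]
RACK=[boxpts(.068,.104,0,.030),boxpts(.057,.093,.03,.034),boxpts(.053,.089,.034,.037)]
DECK=[np.array([[a,b,0] for a in(-.112,.09) for b in(-.138,.110)])]
def hsv(p,roi):
    x,y,w,h=roi; return cv2.cvtColor(np.ascontiguousarray(p["pixels"][y:y+h,x:x+w]),cv2.COLOR_RGB2HSV).astype(int).transpose(2,0,1)
def fill(m,k=7):
    m=cv2.morphologyEx(m.astype(np.uint8),cv2.MORPH_CLOSE,np.ones((k,k)),borderValue=0)
    c,_=cv2.findContours(m,cv2.RETR_EXTERNAL,cv2.CHAIN_APPROX_NONE); c=max(c,key=cv2.contourArea)
    o=np.zeros_like(m); cv2.drawContours(o,[c],-1,1,-1); return o.astype(float)
E
cat > fit0.py <<'E'
from h import *
T=cams.snapshot("top"); Sd=cams.snapshot("side")
V={}
for p,n,rc,rr,rd in((T,"top",(386,148,46,38),(272,170,54,42),(235,110,120,120)),(Sd,"side",(400,222,60,46),(276,165,50,50),(255,140,140,105))):
    H,s,v=hsv(p,rc); mo=fill(((s>100)&(H<30))|(v<70)); 
    H,s,v=hsv(p,rr); mr=fill((s>70)&(H>98)&(H<125)) 
    H,s,v=hsv(p,rd); d=(v<95)&(s<60)
    H,s,v=hsv(p,rd); d=fill(d|((s>70)&(H>98)&(H<125)&(v<200)),5)
    V[n]=dict(cover=(p,mo,rc,1.),rack=(p,mr,rr,1.),deck=(p,d,rd,1.))
    cv2.imwrite(f"pics/m_{n}.png",np.hstack([cv2.resize((m*255).astype(np.uint8),(260,260)) for m in(mo,mr,d)]))
for n in("top","side"):
    for k,parts,q0,z in(("cover",COVER+GRIP,(.613,-.301,0),0),("rack",RACK,(.515,.09,-.2),.025),("deck",DECK,(.572,.111,-.2),.025)):
        q,f=fit([V[n][k]],parts,q0,z); print(n,k,(q[:2]*1e3).round(1),np.degrees(q[2]).round(2),round(f,3))
E
python3 fit0.py; python3 -c "
import cv2,numpy as np
cv2.imwrite('pics/m.png',np.vstack([cv2.imread('pics/m_top.png'),cv2.imread('pics/m_side.png')]))"
```

```text
top cover [ 611.4 -303. ] -0.09 0.055
top rack [515.1  88.8] -13.49 0.063
top deck [571.6 110.4] -15.84 0.179
side cover [ 607.6 -301.5] -0.3 0.051
side rack [532.3 116.3] -23.48 0.55
side deck [565.9 106.4] -16.34 0.627
```

View pics/m.png

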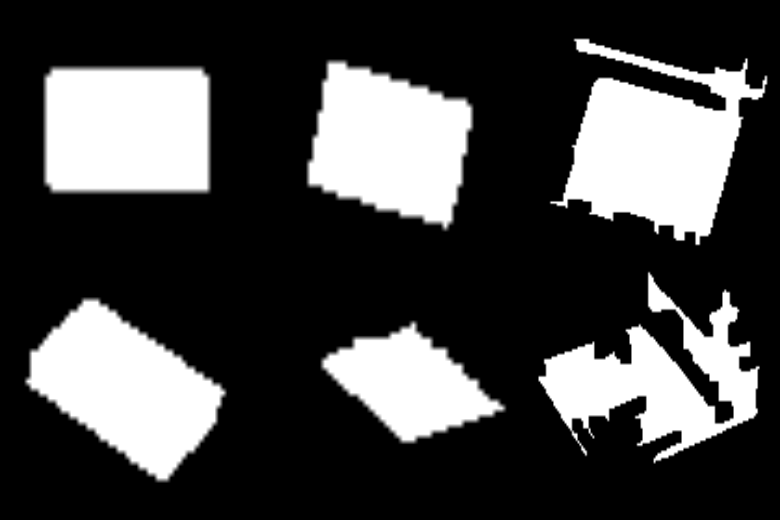

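Top-view fits: cover (611,-303) at yaw 0°, rack (515,89) at yaw -13.5°, deck yaw about -15.8°. The side masks for rack and deck are poor. I'll go above the cover now.

Request:
{"fn": "step_arm", "kwargs": {
  "series": [
    [1, -678, -624, 76, 70],
    [1, -678, -624, 76, 70],
    [1, -678, -624, 76, 70],
    [1, -678, -624, 76, 70],
    [1, -678, -624, 76, 70],
    [1, -678, -624, 76, 70],
    [1, -678, -624, 76, 70],
    [1, -678, -624, 76, 70],
    [1, -678, -624, 76, 70],
    [1, -678, -624, 76, 70],
    [1, -678, -624, 76, 70],
    [1, -678, -624, 76, 70],
    [1, -678, -624, 76, 70],
    [1, -678, -624, 76, 70],
    [1, -678, -624, 76, 70],
    [1, -678, -624, 76, 70],
    [1, -678, -624, 76, 70],
    [1, -678, -624, 76, 70],
    [1, -678, -624, 76, 70]
  ]
}}

```text
time: 3.38
tool_pos: [0.6114, -0.3013, 0.1306]
ee_rot: [3.14, 0.001, 1.57]
wrist_force: [-0.8, -0.6, -0.6]
width: 0.0942
```

Request:
{"fn": "step_arm", "kwargs": {
  "series": [
    [0.2, -1, 0, 50, 0],
    [0.0, -1, 0, 90, 0],
    [0.0, -1, 0, 106, 0],
    [0.0, -1, 0, 108.5, 0],
    [0.0, -1, 0, 108.5, 0],
    [-1, -1, 0, 108.5, 0],
    [-1, -1, 0, 108.5, 0],
    [-1, -1, 0, 108.5, 0],
    [-1, -1, 0, 108.5, 0],
    [-1, -1, 0, 108.5, 0],
    [-1, -1, 0, 108.5, 0]
  ]
}}

```text
time: 4.75
tool_pos: [0.6114, -0.3036, 0.0212]
ee_rot: [3.141, 0.0, 1.569]
wrist_force: [-0.0, 0.1, 1.5]
width: 0.0121
```

Request:
{"fn": "step_arm", "kwargs": {
  "series": [
    [-1, 0, 0, -20, 0],
    [-1, 0, 0, -60, 0],
    [-1, 0, -30, -100, 0],
    [-1, 10, -80, -110, 0],
    [-1, 40, -125, -110, 0],
    [-1, 85, -150, -110, 0],
    [-1, 135, -165, -110, 2],
    [-1, 190, -170, -110, 5],
    [-1, 245, -170, -110, 8],
    [-1, 300, -165, -110, 12],
    [-1, 345, -145, -110, 13.4],
    [-1, 375, -115, -110, 13.4],
    [-1, 392, -97, -110, 13.4],
    [-1, 392, -97, -110, 13.4],
    [-1, 392, -97, -110, 13.4],
    [-1, 392, -97, -110, 13.4]
  ]
}}

```text
time: 6.75
tool_pos: [0.5145, 0.0879, 0.1314]
ee_rot: [3.141, 0.0, 1.334]
wrist_force: [0.2, 0.4, -0.9]
width: 0.0118
```

```bash
python3 - <<'E'
from h import *
p=cams.snapshot("side"); save(p,"side1"); t=cams.snapshot("top"); save(t,"top1")
im=cv2.imread("pics/side1.png")[110:230,240:400]; i0=cv2.imread("pics/side0.png")[110:230,240:400]; tt=cv2.imread("pics/top1.png")[110:230,235:395]
z=lambda a,w,h:cv2.resize(a,(w,h),interpolation=cv2.INTER_NEAREST)
cv2.imwrite("pics/c1.png",np.vstack([np.hstack([z(im,400,300),z(tt,400,300)]),np.hstack([z(i0,400,300),z(i0[60:105,40:100],400,300)])]))
import pickle; pickle.dump((p,t),open("v1.pkl","wb"))
for l in("cover","cover_grip"):
    for q in(p,t): print(l,[(np.round(r["position"],4).tolist(),round(r["p"],2)) for r in models.pinpoint(q,l)[:1]])
print(robot.get_obs()["tool_pos"],robot.get_obs()["ee_rot"])
E
```

```text
cover [([0.516, 0.0895, 0.1073], 0.82)]
cover []
cover_grip [([0.5127, 0.0911, 0.1428], 0.81)]
cover_grip []
[0.51483632 0.08837856 0.13108578] [ 3.14147067e+00 -1.12037422e-04  1.33461402e+00]
```

View pics/c1.png

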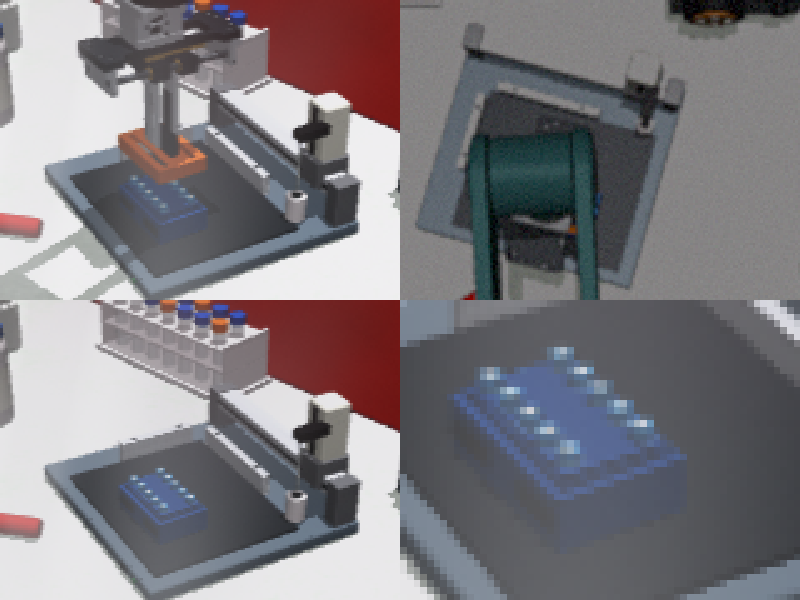

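```bash
cat > fit1.py <<'E'
from h import *
import pickle
p1,t1=pickle.load(open("v1.pkl","rb"))
def cc(m,seed=None):
    n,l,st,_=cv2.connectedComponentsWithStats(m.astype(np.uint8)); k=1+np.argmax(st[1:,4]); return (l==k)
def hullmask(m):
    o=np.zeros(m.shape,np.uint8); cv2.fillConvexPoly(o,cv2.convexHull(np.argwhere(m)[:,::-1].astype(np.int32)),1); return o.astype(float)
def coverside(p,z,q0,roi):
    H,s,v=hsv(p,roi); m=hullmask(cc((s>90)&(H<25)&(v>60)))
    return fit([(p,m,roi,1.)],COVER,q0,z)
def rackside(p,q0,roi=(280,168,46,52),d=22):
    x,y,w,h=roi; a=p["pixels"][y:y+h,x:x+w].astype(int); m=hullmask(cc((a[...,2]-a[...,0])>d))
    return fit([(p,m,roi,1.)],RACK,q0,.025)
if __name__=="__main__":
    i0=p1.copy(); i0["pixels"]=cv2.imread("pics/side0.png")[:,:,::-1]
    for d in(22,28,36):
        q,f=rackside(i0,(.515,.089,-.235),d=d); print("rack side",d,(q[:2]*1e3).round(1),np.degrees(q[2]).round(2),round(f,3))
    q,f=coverside(p1,.1099,(.515,.088,-.235),(280,150,50,40)); print("cover hover",(q[:2]*1e3).round(1),np.degrees(q[2]).round(2),round(f,3))
    q,f=coverside(i0,0,(.611,-.302,0),(400,222,60,46)); print("cover start",(q[:2]*1e3).round(1),np.degrees(q[2]).round(2),round(f,3))
E
python3 fit1.py
```

```text
rack side 22 [533.9 115.6] -18.84 0.358
rack side 28 [534.4 116.5] -19.02 0.391
rack side 36 [534.7 116.1] -18.86 0.444
cover hover [515.   90.1] -12.56 0.147
cover start [ 608.  -301.6] 0.18 0.039
```

```bash
python3 - <<'E'
from fit1 import *
i0=p1.copy(); i0["pixels"]=cv2.imread("pics/side0.png")[:,:,::-1]
t0=t1.copy(); t0["pixels"]=cv2.imread("pics/top0.png")[:,:,::-1]
a=i0["pixels"].astype(int)
print("block face BR along col 300:",[(r,a[r,300].tolist()) for r in range(180,210,2)])
for p,roi in((i0,(284,172,40,32)),(t0,(276,172,46,38))):
    x,y,w,h=roi; g=p["pixels"][y:y+h,x:x+w].astype(float)
    r=g[...,0]; bg=cv2.morphologyEx(r,cv2.MORPH_OPEN,np.ones((5,5))); th=r-bg
    blu=(g[...,2]-g[...,0]); 
    pk=[(th[j,i],i,j) for j in range(2,h-2) for i in range(2,w-2) if th[j,i]==th[j-1:j+2,i-1:i+2].max()]
    pk=sorted(pk,reverse=True)[:12]
    c=[]
    for v,i,j in pk:
        W=th[j-2:j+3,i-2:i+3]; W=W*(W>.2*v); J,I=np.mgrid[j-2:j+3,i-2:i+3]; c.append((x+(W*I).sum()/W.sum(),y+(W*J).sum()/W.sum()))
    X=plane(p,c,.067)
    for (v,_,_),u,xx in zip(pk,c,X): print(round(v),np.round(u,1),(xx[:2]*1e3).round(1))
E
```

```text
block face BR along col 300: [(180, [89, 105, 149]), (182, [89, 106, 149]), (184, [90, 106, 150]), (186, [113, 134, 154]), (188, [90, 109, 134]), (190, [89, 105, 136]), (192, [87, 97, 123]), (194, [87, 93, 113]), (196, [90, 104, 144]), (198, [86, 90, 100]), (200, [86, 87, 90]), (202, [87, 87, 91]), (204, [89, 91, 99]), (206, [95, 95, 100]), (208, [97, 98, 102])]
116 [298.8 186. ] [496.1  96.7]
114 [315.3 188. ] [524.2  52.8]
111 [307.1 180.4] [536.6 101.8]
96 [301.8 189.2] [490.3  77.4]
93 [295.7 182.7] [501.9 117.2]
87 [293.3 181. ] [503.7 129.9]
77 [303.7 177.3] [542.1 122.9]
75 [312.4 185.3] [528.6  70.2]
63 [304.7 191.6] [487.7  61.5]
52 [308.4 181.5] [535.2  94.3]
10 [298.8 188.6] [486.1  86.2]
8 [305.1 192.6] [484.6  56.9]
83 [291.7 196.4] [501.1 111. ]
81 [299.6 186.9] [533.8  84.1]
78 [307.2 200.1] [488.1  57.6]
78 [301.6 198.9] [492.5  77. ]
78 [286.6 195.1] [505.6 128.7]
77 [304.7 188. ] [530.1  66.2]
75 [294.2 185.8] [537.9 102.8]
70 [296.9 197.7] [496.6  93.2]
64 [289.5 184.7] [541.5 119. ]
59 [309.5 189.5] [524.9  49.8]
20 [291.  199.7] [489.6 113.6]
19 [285.2 199.4] [490.7 133.6]
```

Top view: the centroid of the ten caps is (515.2, 88.9) at yaw about -13.65°, matching the silhouette fit. The held cover is within about 1 mm of that, so I'll descend, slowly near contact.

Request:
{"fn": "step_arm", "kwargs": {
  "series": [
    [-1, 0, 0.3, 20, 0.2],
    [-1, 0, 0.3, 38, 0.2],
    [-1, 0, 0.3, 44, 0.2],
    [-1, 0, 0.3, 46, 0.2],
    [-1, 0, 0.3, 47, 0.2],
    [-1, 0, 0.3, 48, 0.2],
    [-1, 0, 0.3, 49, 0.2],
    [-1, 0, 0.3, 49, 0.2]
  ]
}}

```text
time: 8.05
tool_pos: [0.5153, 0.0887, 0.0821]
ee_rot: [3.141, -0.0, 1.332]
wrist_force: [-0.7, 0.3, -2.0]
width: 0.0119
```

Request:
{"fn": "step_arm", "kwargs": {
  "series": [
    [-1, 0, 0, 1, 0],
    [-1, 0, 0, 2, 0],
    [-1, 0, 0, 2.5, 0],
    [-1, 0, 0, 2.5, 0]
  ]
}}

```text
time: 8.55
tool_pos: [0.5152, 0.0887, 0.0794]
ee_rot: [-3.141, -0.0, 1.332]
wrist_force: [-0.1, 0.7, -0.8]
width: 0.0114
```

Request:
{"fn": "step_arm", "kwargs": {
  "series": [
    [-1, 0, 0, 1, 0],
    [-1, 0, 0, 2, 0],
    [-1, 0, 0, 2.5, 0],
    [-1, 0, 0, 3, 0],
    [-1, 0, 0, 3, 0]
  ]
}}

```text
time: 9.18
tool_pos: [0.5152, 0.0886, 0.0764]
ee_rot: [-3.141, -0.0, 1.332]
wrist_force: [0.6, 0.3, -0.7]
width: 0.0116
```

Request:
{"fn": "step_arm", "kwargs": {
  "series": [
    [-1, 0, 0, 0.5, 0],
    [-1, 0, 0, 1, 0],
    [-1, 0, 0, 1, 0]
  ]
}}

```text
time: 9.55
tool_pos: [0.5154, 0.0886, 0.0761]
ee_rot: [3.141, -0.0, 1.332]
wrist_force: [-1.0, -0.5, 2.9]
width: 0.0117
```

```bash
python3 - <<'E'
from h import *
p=cams.snapshot("side"); save(p,"side2"); i=cv2.imread("pics/side2.png")
cv2.imwrite("pics/c2.png",cv2.resize(i[140:230,255:375],(800,600),interpolation=cv2.INTER_NEAREST))
for _ in range(4):
    o=robot.get_obs(); print(o["tool_pos"].round(5),o["wrist_force"].round(2),o["wrist_torque"].round(3)); cams.snapshot("top")
E
```

```text
[0.5154  0.08866 0.0761 ] [-1.54  0.04  3.18] [-0.099  0.374  0.024]
[0.51537 0.08867 0.07606] [-2.53 -0.52  3.45] [-0.059  0.41   0.052]
[0.51538 0.08867 0.07608] [-1.9   0.72  4.34] [-0.121  0.461 -0.012]
[0.51538 0.08867 0.07609] [-3.1  -0.62  4.93] [-0.115  0.492 -0.024]
```

View pics/c2.png

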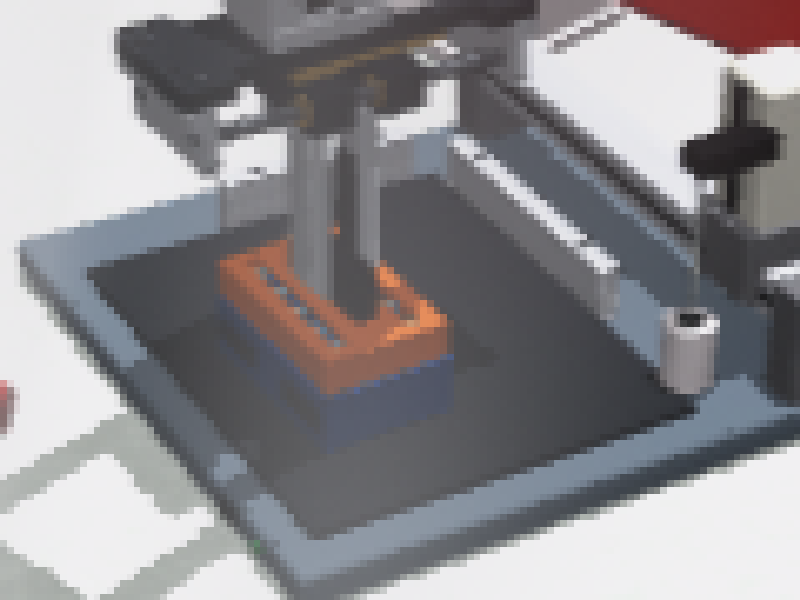

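Side view: the cover sits flat on the rack with its skirt down on the block all round (z stopped at 0.0761, as expected for seated). Next I'll measure the sampler's yaw and rail faces from line segments in the first, unobstructed top image.

```bash
python3 - <<'E'
from fit1 import *
g=cv2.imread("pics/top0.png",0)[100:235,230:360]; F=4
g=cv2.resize(g,None,fx=F,fy=F,interpolation=cv2.INTER_CUBIC)
L=cv2.createLineSegmentDetector(2).detect(g)[0][:,0]
q=(.5716,.1104); th=np.radians(-15.8); R=np.array([[np.cos(th),np.sin(th)],[-np.sin(th),np.cos(th)]])
for l in L:
    if np.hypot(l[2]-l[0],l[3]-l[1])<F*14: continue
    uv=(l.reshape(2,2)+.5)/F-.5+[230,100]
    out=[]
    for z in(.025,.051):
        X=plane(t1,uv,z)[:,:2]; d=X[1]-X[0]; a=(np.degrees(np.arctan2(d[1],d[0]))+45)%90-45
        out.append(((X-q)@R.T*1e3).round(1).tolist())
    print(round(a,2),*out)
E
```

```text
-15.79 [[141.9, 144.5], [142.0, -72.9]] [[137.0, 139.1], [137.1, -74.4]]
-15.96 [[93.4, 72.4], [93.0, -52.6]] [[89.3, 68.3], [89.0, -54.5]]
33.59 [[-233.0, 85.1], [-179.9, 39.5]] [[-231.1, 80.7], [-178.9, 36.0]]
-15.77 [[-31.9, 113.5], [83.1, 113.6]] [[-33.7, 108.7], [79.3, 108.7]]
1.01 [[262.7, -108.1], [318.8, -91.1]] [[255.6, -108.9], [310.6, -92.2]]
-15.76 [[-131.8, -49.1], [-131.9, 62.5]] [[-131.7, -51.0], [-131.8, 58.6]]
-0.28 [[169.5, 286.9], [189.2, 215.9]] [[164.1, 278.9], [183.5, 209.2]]
-0.45 [[184.5, 214.5], [165.0, 285.6]] [[178.8, 207.8], [159.6, 277.6]]
-15.79 [[83.3, -162.0], [-110.7, -162.0]] [[79.5, -161.8], [-111.0, -161.8]]
-16.35 [[87.3, -138.9], [17.7, -138.3]] [[83.4, -139.2], [15.1, -138.5]]
-15.73 [[-109.9, 109.1], [-36.7, 109.2]] [[-110.3, 104.4], [-38.4, 104.5]]
```

Request:
{"fn": "step_arm", "kwargs": {
  "series": [
    [-1, 0.8, 1, -0.3, 0],
    [-1, 3.3, 4, -0.3, 0.3],
    [-1, 7.4, 9, -0.3, 0.6],
    [-1, 12.4, 15, -0.3, 1],
    [-1, 17.3, 21, -0.3, 1.4],
    [-1, 22.2, 27, -0.3, 1.8],
    [-1, 27.2, 33, -0.3, 2.1],
    [-1, 32.1, 39, -0.3, 2.1],
    [-1, 37.1, 45, -0.3, 2.1],
    [-1, 40.4, 49, -0.3, 2.1],
    [-1, 42, 51, -0.3, 2.1],
    [-1, 42, 51, -0.3, 2.1]
  ]
}}

```text
time: 11.3
tool_pos: [0.5756, 0.1175, 0.0761]
ee_rot: [3.14, -0.0, 1.295]
wrist_force: [-1.2, -0.8, 5.2]
width: 0.0117
```

Request:
{"fn": "step_arm", "kwargs": {
  "series": [
    [-1, 0.8, 1, -0.2, 0],
    [-1, 3.5, 4, -0.2, 0],
    [-1, 8, 9, -0.2, 0],
    [-1, 13.3, 15, -0.2, 0],
    [-1, 18.7, 21, -0.2, 0],
    [-1, 24, 27, -0.2, 0],
    [-1, 29.4, 33, -0.2, 0],
    [-1, 34.7, 39, -0.2, 0],
    [-1, 39, 44, -0.2, 0],
    [-1, 42, 47.2, -0.2, 0],
    [-1, 43.8, 49.2, -0.2, 0],
    [-1, 43.8, 49.2, -0.2, 0],
    [-1, 43.8, 49.2, -0.2, 0]
  ]
}}

```text
time: 12.92
tool_pos: [0.6347, 0.1464, 0.0761]
ee_rot: [3.14, -0.001, 1.295]
wrist_force: [-0.9, 0.5, 4.8]
width: 0.0114
```

```bash
cat > st.py <<'E'
from h import *
p=None
F=[];P=[];t=[]
for _ in range(6):
    o=robot.get_obs(); F.append(o["wrist_force"]);P.append(o["tool_pos"]);t.append(o["wrist_torque"]); p=cams.snapshot("side")
f=np.mean(F,0); a=o["ee_rot"][2]
print("t",o["time"],"pos",np.mean(P,0).round(5),"yaw",a.round(4),"F local x,y,z",np.round([f[0]*np.sin(a)-f[1]*np.cos(a),f[0]*np.cos(a)+f[1]*np.sin(a),f[2]],2),"tq",np.mean(t,0).round(3),"w",round(o["width"],4))
import sys
if len(sys.argv)>1:
    save(p,sys.argv[1]); i=cv2.imread(f"pics/{sys.argv[1]}.png"); cv2.imwrite(f"pics/{sys.argv[1]}c.png",cv2.resize(i[130:220,285:405],(800,600),interpolation=cv2.INTER_NEAREST))
E
python3 st.py s3
```

```text
t 13.175 pos [0.6347  0.14636 0.07613] yaw 1.2951 F local x,y,z [ 0.45 -0.06  4.08] tq [-0.108  0.053  0.006] w 0.0116
```

View pics/s3c.png

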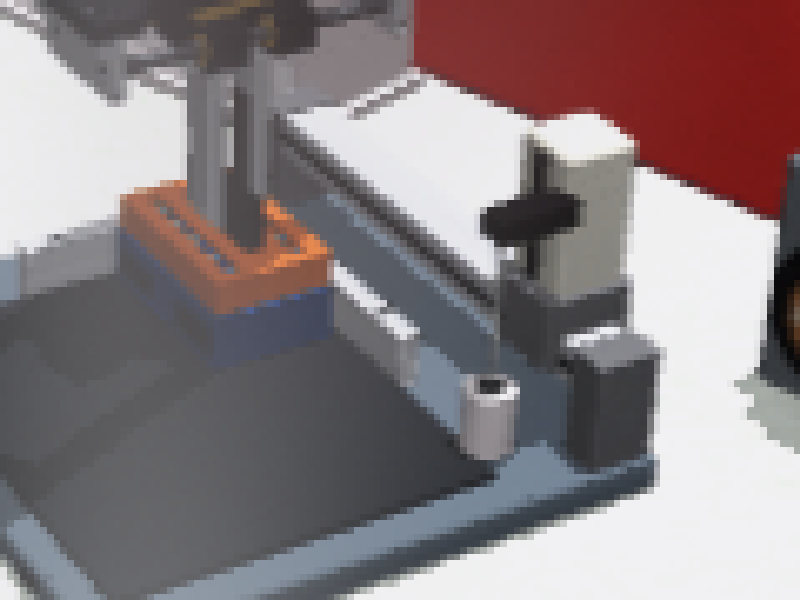

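Side view: the rack is aligned, a few mm short of both rails, with the cover still seated. I'll creep toward the far rail (tool +y) first.

Request:
{"fn": "step_arm", "kwargs": {
  "series": [
    [-1, 0, 0.6, 0, 0],
    [-1, 0, 1.2, 0, 0],
    [-1, 0, 1.8, 0, 0],
    [-1, 0, 2.4, 0, 0],
    [-1, 0, 3.0, 0, 0],
    [-1, 0, 3.5, 0, 0],
    [-1, 0, 4, 0, 0],
    [-1, 0, 4, 0, 0]
  ]
}}

```text
time: 14.22
tool_pos: [0.6369, 0.1454, 0.0761]
ee_rot: [-3.139, 0.0, 1.295]
wrist_force: [-2.5, 1.1, 6.1]
width: 0.0118
```

```bash
python3 st.py
```

```text
t 14.475 pos [0.6369  0.1454  0.07614] yaw 1.2954 F local x,y,z [-3.02  0.12  5.78] tq [ 0.083  0.472 -0.006] w 0.0117
```

Request:
{"fn": "step_arm", "kwargs": {
  "series": [
    [-1, 0, 0.5, 0, 0],
    [-1, 0, 1, 0, 0],
    [-1, 0, 1, 0, 0],
    [-1, 0, 1, 0, 0]
  ]
}}

```text
time: 15.02
tool_pos: [0.6378, 0.1451, 0.0761]
ee_rot: [-3.139, 0.0, 1.295]
wrist_force: [-3.0, 0.8, 5.2]
width: 0.0114
```

```bash
python3 st.py
```

```text
t 15.275 pos [0.63784 0.14509 0.07612] yaw 1.2954 F local x,y,z [-2.51 -0.25  5.65] tq [ 0.09   0.456 -0.024] w 0.0118
```

Request:
{"fn": "step_arm", "kwargs": {
  "series": [
    [-1, 0, 0.5, -0.2, 0],
    [-1, 0, 1, -0.3, 0],
    [-1, 0, 1.5, -0.3, 0],
    [-1, 0, 2, -0.3, 0],
    [-1, 0, 2, -0.3, 0]
  ]
}}

```text
time: 15.95
tool_pos: [0.6401, 0.1443, 0.0761]
ee_rot: [-3.14, 0.0, 1.295]
wrist_force: [-3.7, 0.5, 5.0]
width: 0.0119
```

```bash
python3 st.py
```

```text
t 16.2 pos [0.6401  0.14434 0.07613] yaw 1.2951 F local x,y,z [-3.94 -0.07  4.86] tq [0.122 0.65  0.009] w 0.0115
```

Request:
{"fn": "step_arm", "kwargs": {
  "series": [
    [-1, 0, 0.5, -0.2, 0],
    [-1, 0, 1, -0.2, 0],
    [-1, 0, 1, -0.2, 0],
    [-1, 0, 1, -0.2, 0]
  ]
}}

```text
time: 16.75
tool_pos: [0.6401, 0.1443, 0.0762]
ee_rot: [-3.138, 0.001, 1.295]
wrist_force: [-5.6, 1.5, 5.8]
width: 0.0121
```

```bash
python3 st.py
```

```text
t 17.0 pos [0.64013 0.14433 0.07616] yaw 1.2953 F local x,y,z [-5.68 -0.06  6.34] tq [ 0.181  0.999 -0.007] w 0.0116
```

Far rail contact: the position is stuck and the force grew to 5.7 N. I'll ease that slightly and creep toward the side rail (tool +x).

Request:
{"fn": "step_arm", "kwargs": {
  "series": [
    [-1, 0.6, -0.3, -0.2, 0],
    [-1, 1.2, -0.5, -0.3, 0],
    [-1, 1.8, -0.5, -0.3, 0],
    [-1, 2.4, -0.5, -0.3, 0],
    [-1, 3, -0.5, -0.3, 0],
    [-1, 3.5, -0.5, -0.3, 0],
    [-1, 4, -0.5, -0.3, 0],
    [-1, 4, -0.5, -0.3, 0]
  ]
}}

```text
time: 18.05
tool_pos: [0.6407, 0.1465, 0.0762]
ee_rot: [-3.138, 0.004, 1.294]
wrist_force: [-6.3, -1.7, 6.5]
width: 0.0116
```

```bash
python3 st.py
```

```text
t 18.3 pos [0.64076 0.1465  0.07618] yaw 1.2945 F local x,y,z [-4.83 -3.58  5.59] tq [-0.366  1.011  0.012] w 0.0117
```

Request:
{"fn": "step_arm", "kwargs": {
  "series": [
    [-1, 0.5, 0, 0, 0],
    [-1, 1, 0, 0, 0],
    [-1, 1.5, 0, 0, 0],
    [-1, 1.5, 0, 0, 0]
  ]
}}

```text
time: 18.85
tool_pos: [0.6412, 0.1479, 0.0762]
ee_rot: [-3.138, 0.004, 1.294]
wrist_force: [-5.7, -1.7, 5.1]
width: 0.0117
```

```bash
python3 st.py
```

```text
t 19.1 pos [0.64117 0.14794 0.07618] yaw 1.2945 F local x,y,z [-5.02 -3.47  5.68] tq [-0.365  1.014  0.019] w 0.0117
```

Request:
{"fn": "step_arm", "kwargs": {
  "series": [
    [-1, 0.5, 0, 0, 0],
    [-1, 1, 0, 0, 0],
    [-1, 1.5, 0, 0, 0],
    [-1, 1.5, 0, 0, 0]
  ]
}}

```text
time: 19.65
tool_pos: [0.6416, 0.1494, 0.0762]
ee_rot: [-3.138, 0.004, 1.294]
wrist_force: [-4.8, -0.6, 5.7]
width: 0.0118
```

```bash
python3 st.py
```

```text
t 19.9 pos [0.64157 0.1494  0.07619] yaw 1.2945 F local x,y,z [-4.86 -3.49  5.76] tq [-0.367  1.045  0.017] w 0.0118
```

Request:
{"fn": "step_arm", "kwargs": {
  "series": [
    [-1, 0.5, 0, 0, 0],
    [-1, 1, 0, 0, 0],
    [-1, 1.5, 0, 0, 0],
    [-1, 1.5, 0, 0, 0]
  ]
}}

```text
time: 20.45
tool_pos: [0.6419, 0.1505, 0.0762]
ee_rot: [-3.138, 0.004, 1.294]
wrist_force: [-7.3, -2.0, 6.4]
width: 0.0117
```

```bash
python3 st.py
```

```text
t 20.7 pos [0.64188 0.15046 0.0762 ] yaw 1.2944 F local x,y,z [-5.34 -4.49  5.68] tq [-0.512  1.1    0.004] w 0.0123
```

Side rail contact: motion is falling short and the force is rising. I'll add a modest extra push on the side rail and then hold.

Request:
{"fn": "step_arm", "kwargs": {
  "series": [
    [-1, 0.5, 0, 0, 0],
    [-1, 1, 0.1, 0, 0],
    [-1, 1.3, 0.2, 0, 0],
    [-1, 1.3, 0.2, 0, 0],
    [-1, 1.3, 0.2, 0, 0]
  ]
}}

```text
time: 21.38
tool_pos: [0.6419, 0.1505, 0.0762]
ee_rot: [-3.137, 0.007, 1.294]
wrist_force: [-7.1, -5.6, 6.7]
width: 0.0122
```

```bash
python3 st.py s4 && python3 - <<'E'
from h import *
p=cams.snapshot("top"); save(p,"top4")
a=cv2.imread("pics/s4.png")[130:202,290:386]; b=cv2.imread("pics/top4.png")[110:206,235:363]
cv2.imwrite("pics/c4.png",cv2.resize(a,(800,600),interpolation=cv2.INTER_CUBIC))
E
```

```text
t 21.625 pos [0.6419  0.15048 0.07622] yaw 1.2938 F local x,y,z [-5.7  -7.38  6.85] tq [-0.851  1.349  0.057] w 0.0118
```

View pics/c4.png

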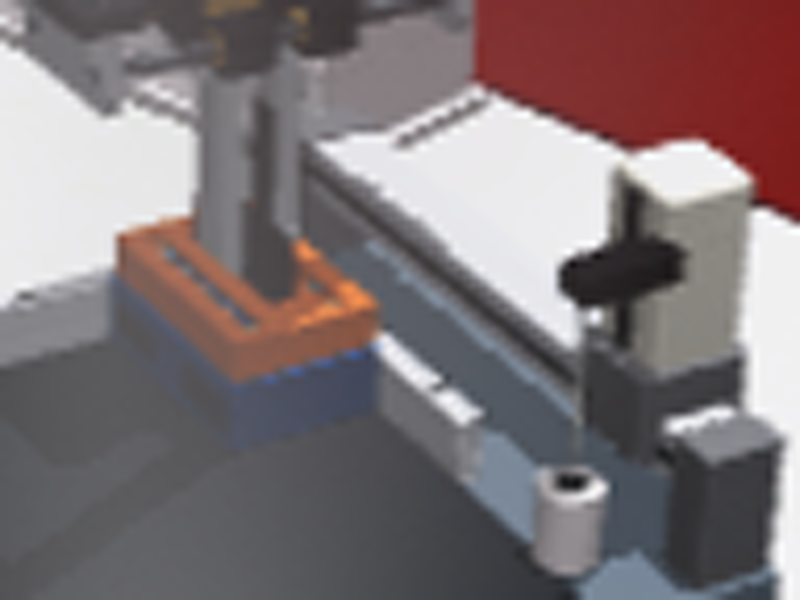

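Side view: the rack lies flush along the far rail and against the side rail, with the cover seated on it. The stop position (local 56.7, 57.7) matches the expected home plus the cover's play. I'll check the forces are steady, then hand in.

```bash
python3 st.py && python3 st.py && python3 -c "
from bench import robot
print(robot.close_job())"
```

```text
t 21.975 pos [0.6419  0.15048 0.07622] yaw 1.2938 F local x,y,z [-5.95 -7.16  6.47] tq [-0.89   1.321  0.052] w 0.0117
t 22.275 pos [0.64191 0.15048 0.07622] yaw 1.2938 F local x,y,z [-5.72 -7.39  6.43] tq [-0.868  1.337  0.033] w 0.0122
the job is handed in; nothing more can be done
None
```

I fitted the cover onto the rack, slid the covered rack into the corner of the two rails, and handed the job in at about 22 s with the grip closed and still pushing.

**Last checks**
- **Push:** the wrist showed about 5.8 N toward the far rail and 7.3 N toward the side rail, steady to about 0.3 N over the last 0.6 s. Some of that goes into friction, so I estimate 4–7 N on the side rail itself.
- **Downward lean:** the gripper also leaned down on the rack with about 6.5 N.
- **Position:** the tool stopped moving against both rails. It stopped within about 1 mm of the home position expected from the camera, allowing for the cover's play.
- **Yaw:** the cover's yaw matched the rails to about 0.1°.
- **Seating:** tool height was 0.0762 m, as expected for a seated cover, and the side picture shows it seated with the rack against both rails.

**Failed or uncertain checks**
- **Side-camera fits:** my outline fits of the rack and deck from the side camera failed, so their positions come from the top view, backed by the contact forces. The two cameras differed by about 3 mm on where the cover first stood.
- **Tool tilt:** the tool leaned about 0.5° toward the rails while pressing. I saw no sign of the rack tipping, but I judged that only from tool height and the side picture.

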